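# Plug a relay into its socket and hold the assembly up to the inspection camera

## Robot

A 6-joint arm with a two-finger parallel gripper is mounted at the origin on the work surface. World frame = base frame: x ahead of the robot, y to its left, z up, the work surface at z = 0. Lengths are in m, angles in rad, forces in N, time in s.
With the tool pointing down it reaches from about 0.35 to 0.775 m from the base axis. Payload 5.5 kg.
Tool frame: the origin (TCP) lies at the very end of the fingers, on their centre line; the grasp point (between the pads) lies 19 mm behind it; z points along the fingers, y is the line along which they close (so a half turn about z gives the same grasp; the last joint's range is limited). The gripper opens to 85 mm and grips with 20 to 120 N. Pads are 22 mm wide; open, the fingers measure 114 mm over their backs; the gripper's body (76 mm by 85 mm) begins 54 mm behind the grasp point. The pads swing forward as they close: fully open they stand 13 mm farther back than shut.
Start: joints at [1.188, 0.313, 0.046, 1.304, 0, 1.431], TCP at [0.138, 0.558, 0.231] pointing down, gripper open.
Joint ranges: [-2.76, 2.76], [-0.86, 1.69], [-1.03, 1.26], [-2.2, 2.34], [-1.47, 1.5], [-3.14, 3.14]. Speed limits (rad/s): [2.57, 2.57, 3.14, 3.14, 3.14, 3.14].

## Interface

Orientations are given as a unit quaternion [w, x, y, z].
In Python, from workcell import env gives the robot as it stands. The module is installed in compiled form; this text tells all that it offers.
- The arm moves only by the tool jog_arm, never from a script. Its argument "rows" is a list of rows, each a list of 6 numbers: the shift along the world's x, y, z in units of 40 mm (1.0 is 40 mm), then the turn, a rotation vector about the world's x, y, z in units of 6 degrees (1.0 is 6 degrees). In form: [[x, y, z, wx, wy, wz], ...]. A call has 1 to 12 rows; each row is the pose to reach, as a shift and turn from the pose commanded when the call began; what a row does not reach only later rows make up. A row lasts 1/12 s, in which the tool goes at most 41.7 mm and 7.16 degrees, less where a joint would pass 70% of its speed; a pose out of reach is approached as far as the arm can. A call with a gripper value outside its range is refused whole. "jaw" is the gripper command: -1 is fully open, 1 is shut, values between are in proportion, set as the call begins (left out, the last holds). The fingers move at their own pace and stop on an object; "force" is the grip in N (left out, the last holds). Time passes only in rows, so rows that repeat a pose let the fingers close. It gives the time, the measured TCP pose, the force, the opening and the grip force at its end, in the units of the state.
- env.get_state(): the state, without advancing time (a new reading comes with each control period).
- env.read_camera(name): name is "scene" or "top" or "wrist"; returns a dict with "pixels" (384x512x3 uint8, red, green, blue), "mtx" (3x3 intrinsics, pixels), "cam_to_world" (4x4, takes a point from camera to world coordinates). Camera axes: x right, y up, looking along -z (the intrinsics and any distortion apply to the point x, -y, -z); pixel columns grow to the right and rows downward; lengths in m; the calibration is good to about 2 mm. The wrist camera is an equidistant fisheye: a pixel r from the principal point sees the ray r / f radians off the axis. A picture is of the moment at which its call begins. There is no depth.
- env.hand_in(): hands the job in; it is judged then, once.
The state is a dict: "clock": time; "joint_pos": joint angles; "qvel": joint speeds; "tau": joint torques, N m; "tcp_pos": TCP position; "orientation": TCP orientation; "wrist_force": force on the tool from outside, world axes, zero at the start; "ft_torque": the same for the moment, N m; "finger_gap": finger opening in m; "grip_force": force on a finger pad.
Only numpy, scipy, OpenCV 4.12 (cv2) and the standard library are available. Lean on these libraries where they do the work, as an engineer would, in place of code of your own. Each camera call takes 0.05 s, during which the arm holds its last target. There are 200 camera calls.

## Task

Plug the clear cube relay from the black tray fully home into the relay socket that lies in the brown nest, with the relay's white test tab towards the socket's two-step terminal end. Then take the socket by its sides, lift it with the relay in it out of the nest, and finish holding it still in front of the inspection camera: upright, its two-step end squarely facing the lens, and the middle of the joint between relay and socket on the lens axis, 150 mm in front of the lens. Keep holding it there at the end, do not touch the camera or its stand, and leave the other parts in the tray and the screwdriver where they are.

Things in the scene. Friction and masses are not known exactly. Their poses are not given: they have to be found in the camera images.
- cube_relay_center (a point): Middle (half-way up) of the clear cube relay, 28 (x) x 21.5 (y) x 39 mm, upright in any cell of the tray. x points to its key and test-tab end (white tab on top, 2 mm high), the end away from the robot at the start, within 35 degrees; the y faces are the ones to grip. Case 30 mm high, from the shoulder 10.5 mm below this point to 19.5 mm above it; below the shoulder a 9 mm plug foot. 35 g.
- cube_relay_tip (a point): Middle of the underside of the relay's black plug foot, 19.5 mm below its centre. Foot 9 mm high, 24 x 17.5 mm (x -13 to +10.5 mm), bottom edge chamfered 1.8 mm, with a 6 mm wide key rib on its +x face out to x +13.5 mm.
- socket_center (a point): Middle (half-way up) of the relay socket, a grey screw-terminal block 78 (x) x 30 (y) x 30 mm lying in the nest with 1 mm of play. x points to its two-step end (terminals 13 and 22 mm up), away from the robot within 30 degrees at the start; the other end has one level, 22 mm up. The middle 40 mm of its length is full height with flat y sides, free for fingers in the nest. About 75 g.
- socket_seat (a point): Middle of the mouth of the well in the socket's top, 15 mm above socket_center, same axes. Well 9 mm deep, 0.8 mm wider all round than the foot, mouth chamfered 1 mm, key groove on +x: the relay fits one way, its x along the socket's. It slides in with no catch; home, its case rests on the socket's top, its centre 10.5 mm above this point, which is then the middle of the joint.
- socket_step_end (a point): Middle of the two-step end of the socket, 39 mm from socket_center along the socket's x.
- nest: Brown nest fixed to the bench, plate 120 (x) x 80 (y) x 12 mm; origin at the centre of its underside, x along the socket, which lies on the plate's top, 12 mm up. Walls 8 mm high above the plate stand at the socket's ends, and along its sides only beyond 26 mm from the middle; between them the sides are open down to the plate.
- tray: Black tray fixed to the bench, 190 (x) x 86 (y) x 11 mm; origin at the centre of its underside. Two rows of four cells, 40 x 34 mm, floor 3 mm up, walls up to 11 mm. Three parts stand in the row on the +y side, 20 mm off the middle, 46 mm or more apart, lengthwise along the tray; the -y row is empty.
- timer_center (a point): Middle of a plug-in timer, white, 28 x 21.5 mm, 61 mm tall plus a round dial on top, standing in the tray; not needed, leave it.
- slim_relay_center (a point): Middle of a slim relay, white, 28 x 13 mm, 34 mm tall, standing in the tray; not needed, leave it.
- screwdriver: Screwdriver, 160 mm, lying on the bench; not needed, leave it.
- camera_stand: Stand of the inspection camera, fixed to the bench: base plate 120 x 100 x 12 mm and a round post 322 mm tall that carries the camera. Origin at the underside of the plate; the camera looks level along the stand's -x.
- lens (a point): Middle of the front of the inspection camera's lens; round it a ring light 72 mm across. Axes as the stand's: the lens looks along -x, level. Height 160 to 240 mm above the bench, differs each time.
- focus (a point): The point on the lens axis 150 mm in front of the lens, axes as the stand's: x points towards the lens, z up.

How it is judged:
On the way, in this order (a step that is already met when the one before it is completed fails the run):
1. the relay is fully home in the socket, which still lies in the nest (x of cube_relay_center in the frame of socket_seat between -0.0025 and 0.0025 m and y of cube_relay_center in the frame of socket_seat between -0.0025 and 0.0025 m and z of cube_relay_center in the frame of socket_seat between 0.008 and 0.0123 m and angle between the z axis of cube_relay_center and the z axis of socket_seat, either way round below 0.06 rad and angle between the x axis of cube_relay_center and the x axis of socket_seat, either way round below 0.12 rad and z of socket_center in the frame of nest between 0.02 and 0.03 m and horizontal distance between socket_center and nest below 0.006 m), for 0.2 s.
2. the socket is lifted clear of the nest with the relay still home in it (x of cube_relay_center in the frame of socket_seat between -0.0025 and 0.0025 m and y of cube_relay_center in the frame of socket_seat between -0.0025 and 0.0025 m and z of cube_relay_center in the frame of socket_seat between 0.008 and 0.0123 m and angle between the z axis of cube_relay_center and the z axis of socket_seat, either way round below 0.06 rad and angle between the x axis of cube_relay_center and the x axis of socket_seat, either way round below 0.12 rad and z of socket_center in the frame of nest above 0.06 m), for 0.2 s.
At the end, for the whole second after the job is handed in: The fingers hold the socket still in the air, relay fully home in it (case within 1.8 mm of the socket top); the joint's middle is within 15 mm each way of the point on the lens axis 150 mm from the lens; upright and two-step end facing the lens, within 0.15 rad; touching neither nest nor camera (x of cube_relay_center in the frame of socket_seat between -0.0025 and 0.0025 m and y of cube_relay_center in the frame of socket_seat between -0.0025 and 0.0025 m and z of cube_relay_center in the frame of socket_seat between 0.008 and 0.0123 m and angle between the z axis of cube_relay_center and the z axis of socket_seat, either way round below 0.06 rad and angle between the x axis of cube_relay_center and the x axis of socket_seat, either way round below 0.12 rad and x of socket_seat in the frame of focus between -0.015 and 0.015 m and y of socket_seat in the frame of focus between -0.015 and 0.015 m and z of socket_seat in the frame of focus between -0.015 and 0.015 m and x of socket_step_end in the frame of focus between 0.015 and 0.06 m and angle between socket_center's own z axis and vertical below 0.15 rad and angle between the x axis of socket_center and the x axis of focus, either way round below 0.15 rad and contact force between the fingers and relay_socket above 1 N and contact force between relay_socket and camera_stand below 0.1 N and contact force between relay_socket and nest below 0.1 N and linear speed of relay_socket below 0.02 m/s); the arm keeps its last pose, push and grip.
It fails at once if the camera or its stand is touched (contact force between camera_stand and anything else above 1 N).
It fails at once if the timer is moved (distance of timer_center from where it was at the start of the episode above 0.02 m).
It fails at once if the slim relay is moved (distance of slim_relay_center from where it was at the start of the episode above 0.02 m).
It fails at once if the screwdriver is moved (distance of screwdriver from where it was at the start of the episode above 0.02 m).
It also fails if it takes over 45 s, if anything falls off the work surface, if the arm or the gripper's body presses on something with over 40 N, if the wrist force passes 120 N, or if a joint passes its speed limit or range.

## Working session

There is one attempt and no reset: what is moved stays moved. The work goes in short steps, Python scripts to look and compute and a tool call to move; the robot and the scene stay as the last step left them, time stands still between calls to the robot, and variables do not carry over. Pictures are saved under pics/ and viewed, at most 10 in all, crops included, and the job is handed in when it is done.

Besides the shell and the picture viewer there is one more tool, called after "Emit:" as name(argument=value, ...), one argument or row to a line, values as JSON. jog_arm: Moves the arm, as the interface text tells. Its arguments: {"type":"object","properties":{"rows":{"type":"array","items":{"type":"array","items":{"type":"number"}}},"jaw":{"type":"number"},"force":{"type":"number"}},"required":["rows"]}

```bash
mkdir -p pics; cat > h.py <<'E'
import numpy as np, cv2, json
from workcell import env
def snap(n,f):
    c=env.read_camera(n); cv2.imwrite(f'pics/{f}.png',c['pixels'][:,:,::-1]); np.savez(f'pics/{f}.npz',**{k:c[k] for k in('pixels','mtx','cam_to_world')}); return c
def load(f): return np.load(f'pics/{f}.npz')
def ray(c,u,v,fish=False):
    K=c['mtx'];T=c['cam_to_world']
    a=np.array([(u-K[0,2])/K[0,0],(v-K[1,2])/K[1,1]])
    if fish:
        t=np.hypot(*a); d=np.array([*(a/max(t,1e-9)*np.sin(t)),np.cos(t)])
    else: d=np.array([a[0],a[1],1.])
    d=T[:3,:3]@(d*[1,-1,-1]); return T[:3,3],d
def onz(c,u,v,z,fish=False):
    o,d=ray(c,u,v,fish); return o+d*(z-o[2])/d[2]
def proj(c,p,fish=False):
    K=c['mtx'];T=c['cam_to_world']; q=T[:3,:3].T@(np.array(p)-T[:3,3])*[1,-1,-1]
    if fish:
        r=np.hypot(q[0],q[1]);t=np.arctan2(r,q[2]);a=q[:2]/max(r,1e-9)*t
    else:a=q[:2]/q[2]
    return a*[K[0,0],K[1,1]]+K[:2,2]
def tri(rs):
    A=0;b=0
    for o,d in rs:
        d=d/np.linalg.norm(d);M=np.eye(3)-np.outer(d,d);A=A+M;b=b+M@o
    return np.linalg.solve(A,b)
E
python3 - <<'E'
from h import *
for n in('scene','top','wrist'):
    c=snap(n,n+'0'); print(n,c['mtx'].round(1).tolist(),c['cam_to_world'].round(3).tolist())
a=load('top0')['pixels'];b=load('scene0')['pixels'];w=load('wrist0')['pixels']
cv2.imwrite('pics/a.png',cv2.resize(a,(800,600),interpolation=3)[:,:,::-1])
cv2.imwrite('pics/b.png',cv2.resize(b,(800,600),interpolation=3)[:,:,::-1])
print(env.get_state())
E
```

```text
scene [[399.4, 0.0, 256.3], [0.0, 399.4, 187.7], [0.0, 0.0, 1.0]] [[0.002, -0.738, 0.675, 1.163], [1.0, 0.004, 0.001, 0.052], [-0.004, 0.675, 0.738, 0.847], [0.0, 0.0, 0.0, 1.0]]
top [[383.0, 0.0, 255.6], [0.0, 383.0, 193.8], [0.0, 0.0, 1.0]] [[0.01, 0.99, -0.144, 0.344], [-1.0, 0.01, 0.002, 0.057], [0.003, 0.144, 0.99, 1.135], [0.0, 0.0, 0.0, 1.0]]
wrist [[297.3, 0.0, 258.0], [0.0, 297.3, 196.8], [0.0, 0.0, 1.0]] [[0.241, -0.923, -0.299, 0.062], [0.971, 0.228, 0.077, 0.576], [-0.003, -0.309, 0.951, 0.372], [0.0, 0.0, 0.0, 1.0]]
{'clock': 0.15, 'joint_pos': array([ 1.18840481e+00,  3.13786094e-01,  4.52711934e-02,  1.30359880e+00,
       -4.82776799e-06,  1.43122072e+00]), 'qvel': array([-0.00010674, -0.00279401,  0.00485852, -0.00173622,  0.00146235,
        0.00058566]), 'tau': array([ 1.94338070e-03, -4.81064844e+01,  2.98815697e+01,  1.38623879e-02,
       -1.51649338e-04,  1.32217420e-05]), 'tcp_pos': array([0.13811018, 0.55778938, 0.23065028]), 'orientation': array([-1.67629405e-04,  1.21109892e-01,  9.92638887e-01, -6.37004236e-04]), 'wrist_force': array([ 0.40790689,  0.79978205, -0.43794662]), 'ft_torque': array([-0.03169679, -0.00086677,  0.05316064]), 'grip_force': 0.0, 'finger_gap': 0.08519490885316586}
```

View pics/a.png

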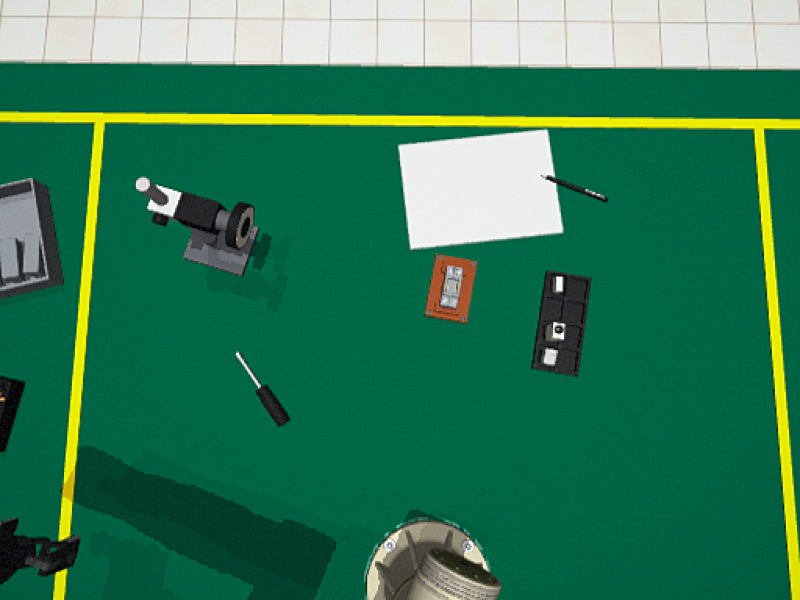

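View pics/b.png

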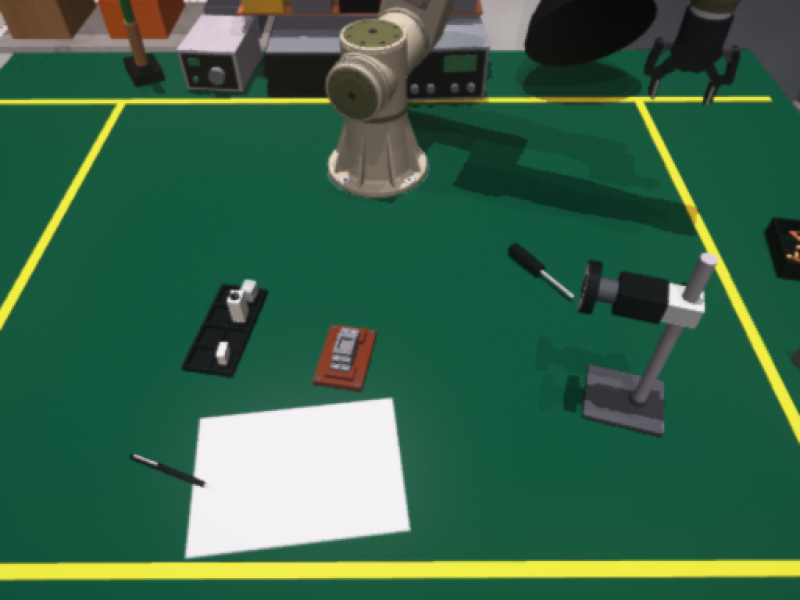

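Top view: the nest is at about (451,288), with the tray at right. The tray parts are slim (559,284), timer (558,330) and probably the cube relay (550,357). The camera stand is at left with its lens ring near (240,226). Next, enlarged crops.

```bash
python3 - <<'E'
from h import *
a=load('top0')['pixels'];b=load('scene0')['pixels']
def up(i,x0,y0,w,h,s): return cv2.resize(i[y0:y0+h,x0:x0+w],(w*s,h*s),interpolation=cv2.INTER_CUBIC)
# top: x 268..382, y160..245 x7 ; 
cv2.imwrite('pics/c.png',up(a,268,160,114,84,7)[:,:,::-1])
s1=up(a,84,108,100,75,4); s2=up(b,350,150,100,75,4); s3=up(b,110,170,140,85,5)
p=np.zeros((600,800,3),np.uint8); p[:300,:400]=s1;p[:300,400:]=s2; s3=up(b,110,172,160,60,5);p[300:]=s3
cv2.imwrite('pics/d.png',p[:,:,::-1])
E
```

```text
(no output)
```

View pics/c.png

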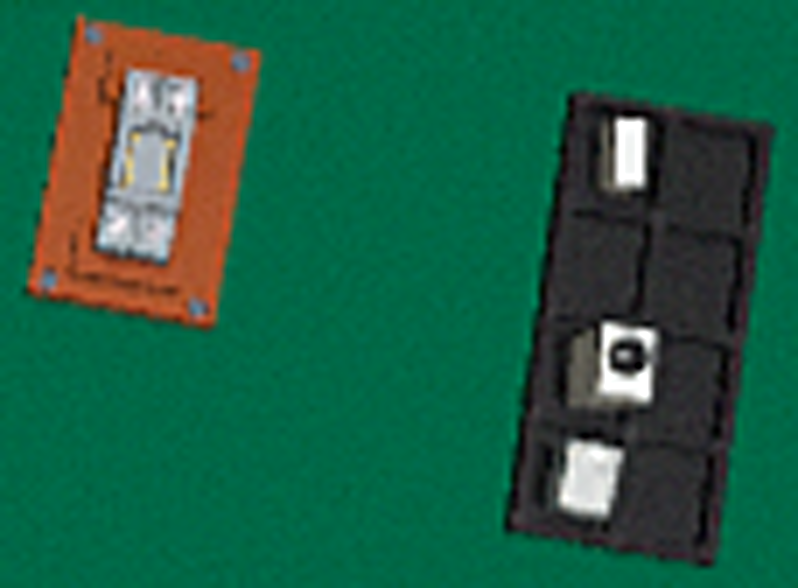

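View pics/d.png

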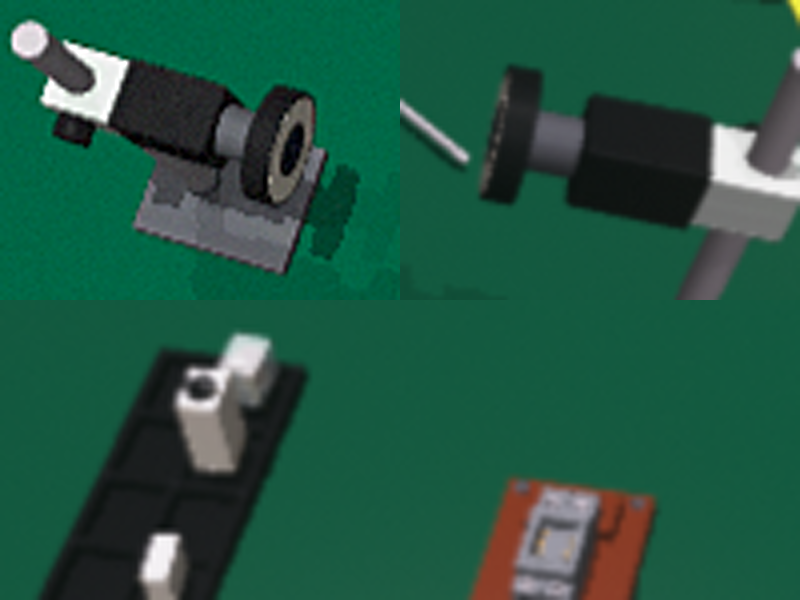

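Crops: nest corners in the top crop are (80,17), (260,50), (215,325), (28,293), with the well near (150,164). The two-step end is at the top, away from the robot. The cube relay's top is centred near (590,478). The ring's front face is centred at (292,150) in the top inset and (100,134) in the scene inset. Now the positions.

```bash
python3 - <<'E'
from h import *
t=load('top0');s=load('scene0')
P=lambda x,y,z:onz(t,268+x/7-.43,160+y/7-.43,z)
def rect(n,pts,z):
    q=np.array([P(x,y,z) for x,y in pts]);(c,sz,ang)=cv2.minAreaRect((q[:,:2]*1000).astype(np.float32))
    print(n,'mean',q.mean(0).round(4),'sides',[round(np.linalg.norm(q[i]-q[i-1])*1000,1) for i in range(4)],'edge ang',[np.degrees(np.arctan2(*(q[i]-q[i-1])[[1,0]])).round(1) for i in range(4)])
rect('nest',[(80,17),(260,50),(215,325),(28,293)],.012)
rect('tray',[(572,92),(775,126),(718,563),(508,530)],.011)
rect('relay',[(568,440),(622,447),(610,515),(558,508)],.042)
print('well',P(150,164,.042))
T=lambda x,y:(84+x/4-.4,108+y/4-.4)
S=lambda x,y:(350+x/4-.4,150+y/4-.4)
l=tri([ray(t,*T(292,150)),ray(s,*S(100,134))]);print('lens',l,proj(t,l)-T(292,150),proj(s,l)-S(100,134))
b=[onz(t,*T(*p),.012) for p in[(135,228),(285,272),(326,150)]]
print('base',b,np.linalg.norm(b[1]-b[0]),np.linalg.norm(b[2]-b[1]),(b[0]+b[2])/2,[np.degrees(np.arctan2(*(b[i+1]-b[i])[[1,0]])) for i in(0,1)])
p=tri([ray(t,*T(30,40)),ray(s,*S(405,-100+0))]);print(p)
# post top: top (30,40); scene full pic (708,262)/800*512
pt=tri([ray(t,*T(30,40)),ray(s,708*.64-.2,261*.64-.2)]);print('post',pt)
E
```

```text
nest mean [ 0.5382 -0.042   0.012 ] sides [np.float64(121.4), np.float64(78.2), np.float64(120.2), np.float64(79.9)] edge ang [np.float64(-10.4), np.float64(-100.0), np.float64(170.4), np.float64(80.8)]
tray mean [ 0.4742 -0.252   0.011 ] sides [np.float64(189.2), np.float64(87.4), np.float64(188.0), np.float64(88.2)] edge ang [np.float64(-9.6), np.float64(-99.1), np.float64(170.7), np.float64(81.6)]
relay mean [ 0.408  -0.2196  0.042 ] sides [np.float64(28.1), np.float64(22.1), np.float64(28.2), np.float64(21.2)] edge ang [np.float64(-9.8), np.float64(-96.8), np.float64(168.4), np.float64(82.9)]
well [ 0.53564129 -0.04106848  0.042     ]
lens [0.59159519 0.2973519  0.23520854] [-0.52475853 -0.09892617] [-0.61507162  0.06997152]
base [array([0.59144076, 0.46988184, 0.012     ]), array([0.55912925, 0.35615335, 0.012     ]), array([0.653029  , 0.32973041, 0.012     ])] 0.11822944302485489 0.09754657636028843 [0.62223488 0.39980612 0.012     ] [np.float64(-105.86042970216195), np.float64(-15.716352592673225)]
[0.60344861 0.39152182 0.39767748]
post [0.62901981 0.42064873 0.31947778]
```

Everything agrees with the stated sizes: nest 120x79, tray 188x88, relay 28x22, lens height 0.235, post 0.32. Stand x points to about 74°, so focus is near (0.550, 0.153, 0.235). Moving above the relay.

Emit:
jog_arm(
  rows=[
    [6,-9,0,0,0,0.4],
    [6,-9,0,0,0,0.8],
    [6,-9,0,0,0,0.8],
    [6,-9,0,0,0,0.8],
    [6,-9,0,0,0,0.8],
    [6,-9,0,0,0,0.8],
    [6,-9,0,0,0,0.8],
    [6,-9,0,0,0,0.8],
    [6,-9,0,0,0,0.8],
    [6,-9,0,0,0,0.8],
    [6,-9,0,0,0,0.8],
    [6,-9,0,0,0,0.8],
  ],
  jaw=-0.2,
)

```text
clock: 1.15
tcp_pos: [0.3801, 0.1954, 0.2312]
orientation: [0.0, 0.082, 0.997, -0.0]
wrist_force: [0.3, 0.4, -0.3]
finger_gap: 0.0511
grip_force: 0.0
```

Emit:
jog_arm(
  rows=[
    [0.7,-10.5,-2,0,0,0],
    [0.7,-10.5,-2,0,0,0],
    [0.7,-10.5,-2,0,0,0],
    [0.7,-10.5,-2,0,0,0],
    [0.7,-10.5,-2,0,0,0],
    [0.7,-10.5,-2,0,0,0],
    [0.7,-10.5,-2,0,0,0],
    [0.7,-10.5,-2,0,0,0],
    [0.7,-10.5,-2,0,0,0],
    [0.7,-10.5,-2,0,0,0],
    [0.7,-10.5,-2,0,0,0],
    [0.7,-10.5,-2,0,0,0],
  ],
)

```text
clock: 2.15
tcp_pos: [0.4064, -0.2238, 0.1503]
orientation: [-0.0, 0.081, 0.997, 0.0]
wrist_force: [0.3, 0.5, -0.4]
finger_gap: 0.0511
grip_force: 0.0
```

```bash
python3 - <<'E'
from h import *
c=snap('wrist','w1')
cv2.imwrite('pics/e.png',cv2.resize(c['pixels'],(800,600),interpolation=3)[:,:,::-1])
print(c['cam_to_world'].round(3).tolist())
for q in [(.4064,-.2238,.042),(.408,-.2196,.042),(.408,-.2196,.022)]: print(proj(c,q,True)*800/512)
E
```

```text
[[0.163, -0.939, -0.304, 0.329], [0.987, 0.154, 0.051, -0.212], [-0.001, -0.308, 0.951, 0.292], [0.0, 0.0, 0.0, 1.0]]
[404.67782714 303.18978362]
[412.46499692 304.70365364]
[411.85539716 294.72581844]
```

View pics/e.png

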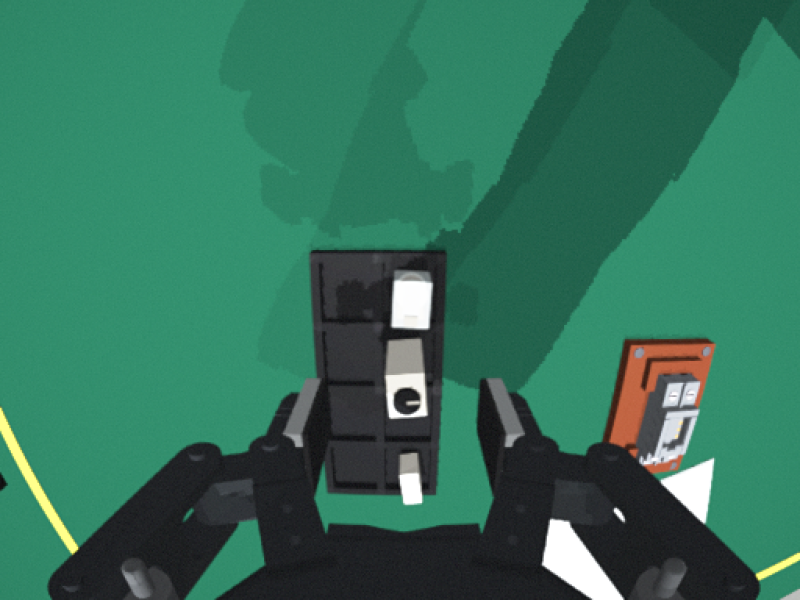

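The relay top spans about (393–432, 279–328), centred at (411.5,304), with the tab line at the far end. That agrees with my estimate to about 1 mm. Measuring its yaw in a crop.

```bash
python3 - <<'E'
from h import *
c=load('w1')
i=c['pixels'][165:225,235:295]
cv2.imwrite('pics/f.png',cv2.resize(i,(600,600),interpolation=3)[:,:,::-1])
E
```

```text
(no output)
```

View pics/f.png

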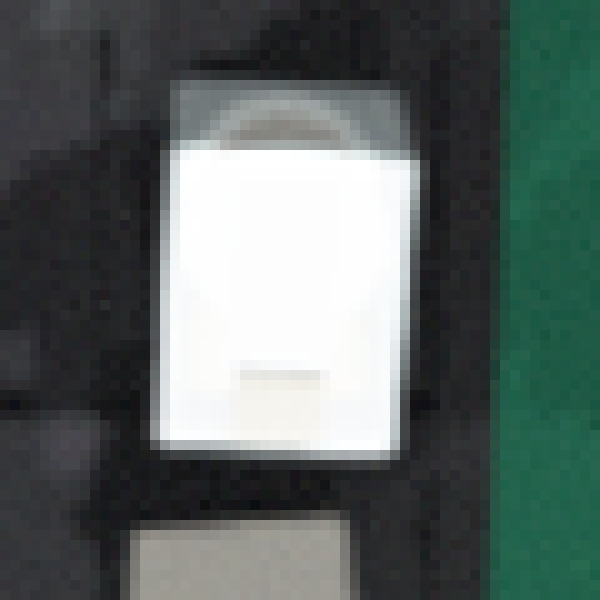

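The top face's corners in the crop are about (168,141), (424,158), (400,457), (150,446). The tab at (280,405) is at the far end, as wanted.

```bash
python3 - <<'E'
from h import *
c=load('w1')
q=np.array([onz(c,235+x/10-.45,165+y/10-.45,.042,True) for x,y in [(168,141),(424,158),(400,457),(150,446),(280,405)]])
print(q.round(4),q[:4].mean(0))
for i in range(4): d=q[i]-q[i-1] if i else q[0]-q[3]; print(np.linalg.norm(d),np.degrees(np.arctan2(d[1],d[0])))
E
```

```text
[[ 0.3915 -0.2281  0.042 ]
 [ 0.3966 -0.2063  0.042 ]
 [ 0.4238 -0.2125  0.042 ]
 [ 0.4191 -0.2345  0.042 ]
 [ 0.4171 -0.2223  0.042 ]] [ 0.40772067 -0.22033582  0.042     ]
0.02829963693732557 166.9805015137246
0.022346094523688763 76.77569434912422
0.02784100473158008 -12.698983969436947
0.022504889230034176 -102.05406177200747
```

Emit:
jog_arm(
  rows=[
    [0.035,0.09,-0.8,0,0,-0.4],
    [0.035,0.09,-1.6,0,0,-0.4],
    [0.035,0.09,-2.2,0,0,-0.4],
    [0.035,0.09,-2.7,0,0,-0.4],
    [0.035,0.09,-3.1,0,0,-0.4],
    [0.035,0.09,-3.34,0,0,-0.4],
    [0.035,0.09,-3.34,0,0,-0.4],
    [0.035,0.09,-3.34,0,0,-0.4],
  ],
)

```text
clock: 2.87
tcp_pos: [0.4078, -0.2169, 0.018]
orientation: [-0.0, 0.099, 0.995, 0.0]
wrist_force: [-0.7, -0.7, 0.1]
finger_gap: 0.0511
grip_force: 0.0
```

Emit:
jog_arm(
  rows=[
    [0,0,0,0,0,0],
    [0,0,0,0,0,0],
    [0,0,0,0,0,0],
    [0,0,0,0,0,0],
    [0,0,0,0,0,0],
    [0,0,0,0,0,0],
    [0,0,0,0,0,0],
    [0,0,0,0,0,0],
  ],
  jaw=1,
  force=40,
)

```text
clock: 3.53
tcp_pos: [0.4086, -0.2187, 0.019]
orientation: [0.001, 0.1, 0.995, -0.0]
wrist_force: [0.4, 1.4, 6.7]
finger_gap: 0.0211
grip_force: 39.5
```

Gripped, with a 21.1 mm gap. Lifting and moving over the socket.

Emit:
jog_arm(
  rows=[
    [0,0,0.5,0,0,0],
    [0,0,1.3,0,0,0],
    [0,0,2.1,0,0,0],
    [0.3,0.4,2.7,0,0,0],
    [0.9,1.2,2.7,0,0,0.1],
    [1.5,2.0,2.7,0,0,0.2],
    [2.1,2.8,2.7,0,0,0.3],
    [2.6,3.5,2.7,0,0,0.4],
    [3.0,4.1,2.7,0,0,0.4],
    [3.2,4.4,2.7,0,0,0.4],
    [3.2,4.4,2.7,0,0,0.4],
    [3.2,4.4,2.7,0,0,0.4],
  ],
)

```text
clock: 4.53
tcp_pos: [0.5357, -0.0418, 0.1257]
orientation: [-0.0, 0.079, 0.997, -0.0]
wrist_force: [-0.0, -0.1, -0.3]
finger_gap: 0.0206
grip_force: 39.5
```

```bash
python3 - <<'E'
from h import *
c=snap('wrist','w2'); s=env.get_state(); print(s['tcp_pos'],s['orientation'],s['wrist_force'],s['finger_gap'])
print(proj(c,[.5382,-.042,.042],True),proj(c,s['tcp_pos'],True))
i=c['pixels'][130:250,180:340]
cv2.imwrite('pics/g.png',cv2.resize(i,(800,600),interpolation=3)[:,:,::-1])
E
```

```text
[ 0.53526    -0.04242777  0.1257226 ] [-2.51348005e-04  7.92685197e-02  9.96853255e-01 -1.61559345e-04] [-0.91893993  0.01370571 -0.64147196] 0.020637748830470967
[259.33917038 206.10033724] [258.12934758 253.36693994]
```

View pics/g.png

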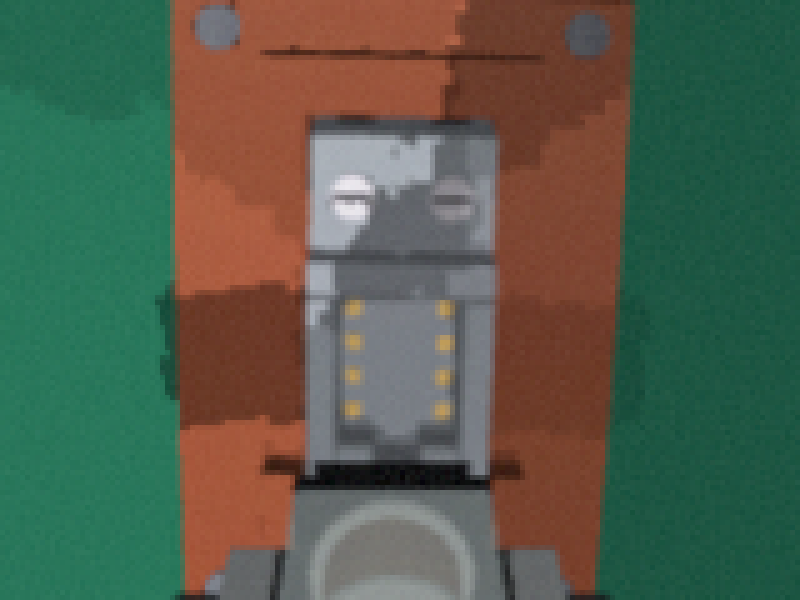

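The well is clearly in view. Its mouth spans x 340–460 and rows 297–447, with the groove at (400,455). The near top edge of the socket runs (305,259)–(497,259). The relay's shoulder edge runs (298,488)–(492,488) and its foot bottom (315,465)–(470,465).

```bash
python3 - <<'E'
from h import *
c=load('w2'); tcp=np.array([.53526,-.0424,.1257])
U=lambda x,y,z:onz(c,180+x/5-.4,130+y/5-.4,z,True)
yaw=None
a,b=U(305,259,.042),U(497,259,.042); e,f=U(305,470,.042),U(492,470,.042)
ang=lambda d:np.degrees(np.arctan2(d[1],d[0]))
print('width',np.linalg.norm(a-b),np.linalg.norm(e-f),'yaw',ang(b-a)-90,ang(e-a),ang(f-b))
nm=U(400,297,.042);fm=U(400,447,.042);ml,mr=U(340,370,.042),U(460,370,.042)
print('mouth len',np.linalg.norm(nm-fm),'w',np.linalg.norm(ml-mr),'mid x',(ml+mr)/2)
t=np.radians(-9.7);X=np.array([np.cos(t),np.sin(t),0])
print('seat from top edge',(a+b)/2+.02*X,' from mouth',nm+.0143*X,fm-.0118*X)
r=(U(298,488,.1187)+U(492,488,.1187))/2; w=np.linalg.norm(U(298,488,.1187)-U(492,488,.1187))
print('shoulder edge w',w,'yaw',ang(U(492,488,.1187)-U(298,488,.1187))-90)
print('relay centre',r+.014*X, 'foot',(U(315,465,.1097)+U(470,465,.1097))/2+.0112*X, np.linalg.norm(U(315,465,.1097)-U(470,465,.1097)))
n=np.array([.5382,-.042,0])
print('tool yaw',2*np.degrees(np.arctan2(.99685,.07927))-90-90)
E
```

```text
width 0.030209219564009966 0.030878163724625072 yaw -9.020234602103429 -10.135032989438482 -9.070443130372428
mouth len 0.02562033732389692 w 0.019312394703839202 mid x [ 0.53612527 -0.04145857  0.042     ]
seat from top edge [ 0.53759925 -0.04178948  0.042     ]  from mouth [ 0.53812529 -0.04196224  0.042     ] [ 0.53770643 -0.04155298  0.042     ]
shoulder edge w 0.021253005573073358 yaw -9.026563937684514
relay centre [ 0.53680115 -0.04258173  0.1187    ] foot [ 0.5350485  -0.04255898  0.1097    ] 0.017885112590343172
tool yaw -9.093242021682215
```

Emit:
jog_arm(
  rows=[
    [0.05,0.02,-0.4,0,0,0],
    [0.05,0.02,-0.8,0,0,0],
    [0.05,0.02,-1.15,0,0,0],
    [0.05,0.02,-1.4,0,0,0],
    [0.05,0.02,-1.4,0,0,0],
    [0.05,0.02,-1.4,0,0,0],
  ],
)

```text
clock: 5.08
tcp_pos: [0.5369, -0.0422, 0.0695]
orientation: [-0.001, 0.08, 0.997, 0.0]
wrist_force: [0.4, 0.0, 0.3]
finger_gap: 0.0208
grip_force: 39.5
```

```bash
python3 - <<'E'
from h import *
c=snap('wrist','w3'); s=env.get_state(); print(s['tcp_pos'],s['orientation'],s['wrist_force'],s['finger_gap'])
i=c['pixels'][180:270,200:320]
cv2.imwrite('pics/i.png',cv2.resize(i,(800,600),interpolation=3)[:,:,::-1])
E
```

```text
[ 0.53760588 -0.04215189  0.07021341] [ 1.17444693e-04  8.00036680e-02  9.96794562e-01 -8.26165467e-06] [ 0.33922665  0.7169209  -0.5462145 ] 0.020725168720784254
```

View pics/i.png

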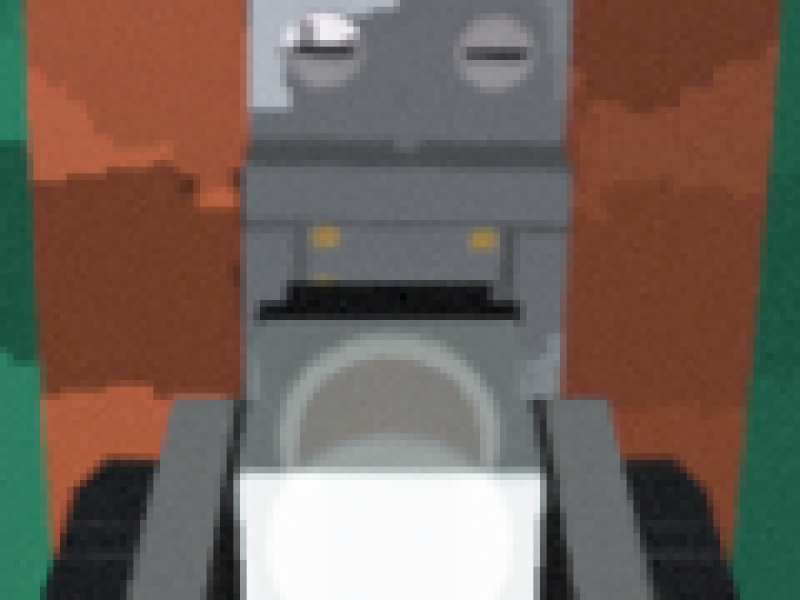

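Here the socket's near top edge is row 167 (x 243–572), and the mouth's near edge is row 222. The foot bottom is row 283 (x 290–490), and the shoulder edge is row 320 (x 258–520).

```bash
python3 - <<'E'
from h import *
c=load('w3'); tz=.0700
U=lambda x,y,z:onz(c,200+x/6.667-.43,180+y/6.667-.43,z,True)
t=np.radians(-9.4);X=np.array([np.cos(t),np.sin(t),0]);Y=np.array([-X[1],X[0],0])
O=np.array([.5376,-.0422,0])
def show(n,p,off): 
    q=p+off*X-O; print(n,'along',round(q@X*1000,2),'side',round(q@Y*1000,2))
w=lambda a,b:print('   width',np.linalg.norm(a-b)*1000, 'yaw',np.degrees(np.arctan2(*(a-b)[[1,0]])))
a,b=U(243,167,.042),U(572,167,.042);show('top edge->seat',(a+b)/2,.02);w(a,b)
m=U(406,222,.042);show('mouth14.8->seat',m,.0148);show('mouth13.8',m,.0138)
for dz in(0,.001,-.001):
    z=tz-.007+dz;a,b=U(258,320,z),U(520,320,z);show('shoulder->relay',(a+b)/2,.014);w(a,b)
    z=tz-.016+dz;a,b=U(290,283,z),U(490,283,z);show('footbottom->relay',(a+b)/2,.0112);w(a,b)
E
```

```text
top edge->seat along 0.59 side 0.64
   width 29.910975655423904 yaw -99.22202429064596
mouth14.8->seat along 0.72 side 0.53
mouth13.8 along -0.28 side 0.53
shoulder->relay along 0.48 side -1.0
   width 21.4646662002614 yaw -99.20537830285664
footbottom->relay along -1.84 side -0.92
   width 17.23765221850288 yaw -99.20880506990915
shoulder->relay along 0.04 side -1.0
   width 21.32018010362494 yaw -99.20537830285646
footbottom->relay along -2.26 side -0.92
   width 17.128247580199325 yaw -99.20880506990933
shoulder->relay along 0.92 side -1.0
   width 21.60915229689785 yaw -99.20537830285654
footbottom->relay along -1.42 side -0.92
   width 17.34705685680646 yaw -99.20880506990932
```

```bash
python3 - <<'E'
from h import *
c=load('w3');t=np.radians(-9.3);X=np.array([np.cos(t),np.sin(t),0]);Y=np.array([-X[1],X[0],0]);O=np.array([.5376,-.0422,0])
P=lambda s,y,z:(proj(c,O+s*X+y*Y+[0,0,z],True)-[200,180]+.43)*6.667
for s in(-.001,0,.001,.002):
  for dz in(.0015,.0035,.0055):
    zc=.0702+dz
    f=lambda x,y,z:P(s+x,y,zc+z).round(0).tolist()
    print(s,dz,'top',f(-.014,.01075-.001,.0195),f(-.014,-.01075-.001,.0195),'sh',f(-.014,-.001,-.0105)[1],'foot',f(-.013,0,-.0177)[1],f(-.0112,0,-.0195)[1],f(-.013,-.00975,-.0177)[0])
E
```

```text
-0.001 0.0015 top [545.0, 466.0] [231.0, 466.0] sh 295.0 foot 273.0 284.0 287.0
-0.001 0.0035 top [547.0, 480.0] [229.0, 479.0] sh 305.0 foot 282.0 293.0 286.0
-0.001 0.0055 top [549.0, 494.0] [227.0, 494.0] sh 315.0 foot 291.0 302.0 285.0
0 0.0015 top [544.0, 479.0] [232.0, 478.0] sh 306.0 foot 284.0 295.0 287.0
0 0.0035 top [546.0, 493.0] [230.0, 492.0] sh 316.0 foot 293.0 304.0 286.0
0 0.0055 top [548.0, 507.0] [228.0, 507.0] sh 326.0 foot 302.0 313.0 285.0
0.001 0.0015 top [544.0, 491.0] [232.0, 491.0] sh 317.0 foot 294.0 305.0 288.0
0.001 0.0035 top [546.0, 506.0] [230.0, 505.0] sh 327.0 foot 303.0 314.0 286.0
0.001 0.0055 top [548.0, 520.0] [228.0, 519.0] sh 337.0 foot 313.0 324.0 285.0
0.002 0.0015 top [543.0, 504.0] [233.0, 504.0] sh 328.0 foot 305.0 316.0 288.0
0.002 0.0035 top [545.0, 518.0] [231.0, 518.0] sh 338.0 foot 314.0 325.0 287.0
0.002 0.0055 top [547.0, 533.0] [229.0, 532.0] sh 348.0 foot 324.0 334.0 285.0
```

The projection fit puts the shoulder at row 305 and the foot at row 283, so the relay is about 1 mm behind the TCP, as the grasp predicted. The shift needed is about (+1.7, +1.3) mm. Descending.

Emit:
jog_arm(
  rows=[
    [0.043,0.032,0,0,0,0],
    [0.043,0.032,0,0,0,0],
    [0.043,0.032,-0.1,0,0,0],
    [0.043,0.032,-0.2,0,0,0],
    [0.043,0.032,-0.25,0,0,0],
    [0.043,0.032,-0.3,0,0,0],
    [0.043,0.032,-0.35,0,0,0],
    [0.043,0.032,-0.4,0,0,0],
    [0.043,0.032,-0.4,0,0,0],
  ],
)

```text
clock: 5.88
tcp_pos: [0.5391, -0.0401, 0.0532]
orientation: [-0.0, 0.079, 0.997, 0.0]
wrist_force: [-0.8, -0.2, -0.7]
finger_gap: 0.0207
grip_force: 39.4
```

The foot is already in the well with no force. Pushing home.

Emit:
jog_arm(
  rows=[
    [0,0,-0.04,0,0,0],
    [0,0,-0.08,0,0,0],
    [0,0,-0.11,0,0,0],
    [0,0,-0.14,0,0,0],
    [0,0,-0.16,0,0,0],
    [0,0,-0.16,0,0,0],
  ],
)

```text
clock: 6.38
tcp_pos: [0.5395, -0.0403, 0.049]
orientation: [0.0, 0.079, 0.997, -0.0]
wrist_force: [-4.0, -0.3, 13.0]
finger_gap: 0.0207
grip_force: 41.3
```

It is home: 13 N at the predicted height of 0.049. Releasing, then lowering to the socket's sides.

Emit:
jog_arm(
  rows=[
    [0,0,0.02,0,0,0],
    [0,0,0.03,0,0,0],
    [0,0,0.03,0,0,0],
    [0,0,0.03,0,0,0],
    [0,0,0.03,0,0,0],
    [0,0,0.03,0,0,0],
  ],
  jaw=-0.2,
)

```text
clock: 6.88
tcp_pos: [0.5393, -0.0401, 0.0483]
orientation: [-0.0, 0.079, 0.997, 0.0]
wrist_force: [-0.4, 0.3, -0.5]
finger_gap: 0.0512
grip_force: 0.0
```

```bash
python3 - <<'E'
from h import *
c=snap('wrist','w4'); s=env.get_state(); print(s['tcp_pos'],s['wrist_force'],s['finger_gap'])
i=c['pixels'][170:290,180:340]
cv2.imwrite('pics/j.png',cv2.resize(i,(800,600),interpolation=3)[:,:,::-1])
E
```

```text
[ 0.53929899 -0.04012003  0.04829446] [ 0.34202491  0.5459547  -0.12212606] 0.05116910531756302
```

View pics/j.png

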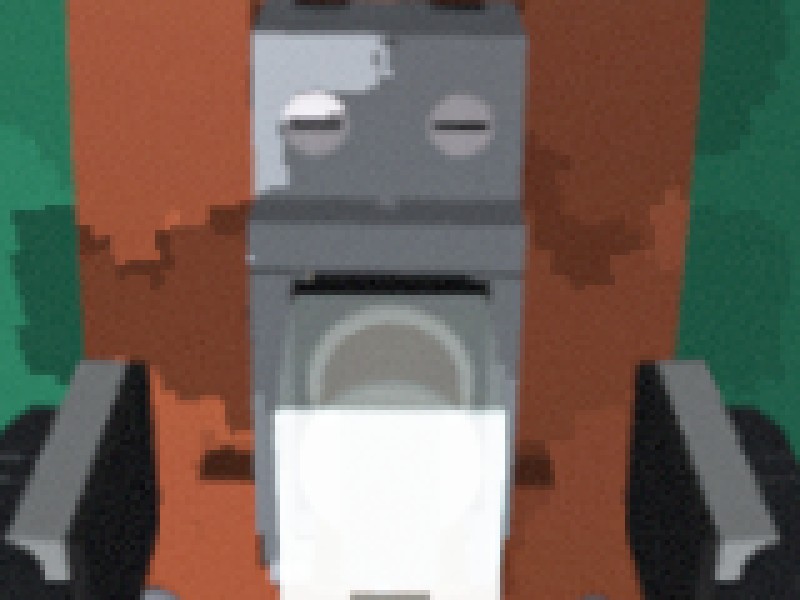

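The relay sits squarely on the socket's top, its shoulder at about row 285, and the open fingers clear both sides. Lowering, then gripping the socket.

Emit:
jog_arm(
  rows=[
    [-0.02,0,-0.25,0,0,0],
    [-0.02,0,-0.5,0,0,0],
    [-0.02,0,-0.7,0,0,0],
    [-0.02,0,-0.82,0,0,0],
    [-0.02,0,-0.82,0,0,0],
    [-0.02,0,-0.82,0,0,0],
  ],
)

```text
clock: 7.43
tcp_pos: [0.538, -0.04, 0.015]
orientation: [-0.001, 0.079, 0.997, 0.0]
wrist_force: [0.6, -0.2, -0.3]
finger_gap: 0.0512
grip_force: 0.0
```

Emit:
jog_arm(
  rows=[
    [0,0,0,0,0,0],
    [0,0,0,0,0,0],
    [0,0,0,0,0,0],
    [0,0,0,0,0,0],
    [0,0,0,0,0,0],
    [0,0,0,0,0,0],
  ],
  jaw=1,
  force=70,
)

```text
clock: 7.93
tcp_pos: [0.5392, -0.0408, 0.0164]
orientation: [0.001, 0.08, 0.997, -0.001]
wrist_force: [-0.7, -3.5, 3.6]
finger_gap: 0.0293
grip_force: 69.5
```

Emit:
jog_arm(
  rows=[
    [0,0,0.1,0,0,0],
    [0,0,0.3,0,0,0],
    [0,0,0.6,0,0,0],
    [0,0,1.0,0,0,0],
    [0,0,1.5,0,0,0],
    [0,0,2.0,0,0,0],
    [0,0,2.4,0,0,0],
    [0,0,2.5,0,0,0],
    [0,0,2.5,0,0,0],
    [0,0,2.5,0,0,0],
  ],
)

```text
clock: 8.77
tcp_pos: [0.5382, -0.0396, 0.1153]
orientation: [-0.0, 0.079, 0.997, 0.0]
wrist_force: [-1.1, 0.1, -1.2]
finger_gap: 0.0289
grip_force: 69.6
```

The socket is lifted with a 29 mm gap. Its seat is about 25.6 mm above the TCP. Carrying it to focus with a turn of about +83°.

Emit:
jog_arm(
  rows=[
    [0,0.2,0.3,0,0,0.5],
    [0.05,0.5,0.7,0,0,1.4],
    [0.1,0.9,1.2,0,0,2.4],
    [0.1,1.4,1.7,0,0,3.4],
    [0.15,1.9,2.1,0,0,4.5],
    [0.15,2.4,2.35,0,0,5.6],
    [0.2,2.8,2.35,0,0,6.7],
    [0.2,3.2,2.35,0,0,7.7],
    [0.25,3.5,2.35,0,0,8.6],
    [0.25,3.7,2.35,0,0,9.4],
    [0.3,3.8,2.35,0,0,9.8],
    [0.3,3.8,2.35,0,0,10],
  ],
)

```text
clock: 9.77
tcp_pos: [0.5498, 0.113, 0.2078]
orientation: [-0.001, -0.431, 0.902, 0.001]
wrist_force: [-0.0, -0.6, -1.1]
finger_gap: 0.0286
grip_force: 69.6
```

Emit:
jog_arm(
  rows=[
    [0,0.2,0,0,0,0.6],
    [0,0.4,0,0,0,1.4],
    [0,0.6,0,0,0,2.2],
    [0,0.8,0,0,0,3.0],
    [0,0.95,0,0,0,3.6],
    [0,1.0,0,0,0,3.85],
    [0,1.0,0,0,0,3.85],
    [0,1.0,0,0,0,3.85],
    [0,1.0,0,0,0,3.85],
  ],
)

```text
clock: 10.52
tcp_pos: [0.5504, 0.1514, 0.2093]
orientation: [-0.0, -0.601, 0.799, 0.0]
wrist_force: [-1.0, -0.0, -1.9]
finger_gap: 0.0287
grip_force: 69.6
```

```bash
python3 - <<'E'
from h import *
s=env.get_state(); print({k:s[k] for k in('clock','tcp_pos','orientation','wrist_force','finger_gap')})
t=snap('top','t5')['pixels'];q=snap('scene','s5')['pixels']
A=cv2.resize(t[90:240,70:270],(400,300),interpolation=3);B=cv2.resize(q[120:270,300:500],(400,300),interpolation=3)
A=cv2.resize(t[90:210,80:240],(800,600),interpolation=3)
B=cv2.resize(q[130:250,300:460],(800,600),interpolation=3)
p=np.vstack([cv2.resize(A,(400,300)),cv2.resize(B,(400,300))])
cv2.imwrite('pics/k.png',np.hstack([cv2.resize(A,(400,300)),cv2.resize(B,(400,300))])[:,:,::-1])
f=np.array([.550,.153,.235]);print((proj(load('top0'),f)-[80,90])*2.5,(proj(load('scene0'),f)-[300,130])*2.5)
E
```

```text
{'clock': 10.5167, 'tcp_pos': array([0.55041844, 0.15140829, 0.2093267 ]), 'orientation': array([-3.63894171e-04, -6.01078663e-01,  7.99189759e-01,  1.95621913e-04]), 'wrist_force': array([-1.00569568, -0.01384817, -1.86588326]), 'finger_gap': 0.028689914995851926}
[338.47906946 181.16319156] [ 8.60359647 98.74087791]
```

View pics/k.png

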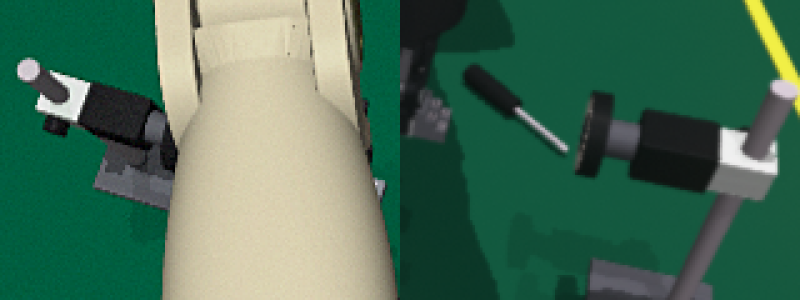

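The scene inset shows the socket held left of the lens at about (425,125). The arm is clear of the ring and the stand is untouched. By numbers the seat is at about (0.550, 0.151, 0.235) and the yaw is 73.9°, within 3 mm of focus. Handing in.

```bash
python3 - <<'E'
from h import *
print(env.hand_in())
E
```

```text
the job is handed in; nothing more can be done
None
```

The job is handed in with no verdict returned: the relay is plugged home, and the arm holds the socket upright with its two-step end towards the lens, about 2 mm from the focus point by my estimate (last close look at the relay was before the lift).

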